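# Hang rinsed sample cups on the draining pegs

## Robot

A 6-joint arm with a two-finger parallel gripper is mounted at the origin on the work surface. World frame = base frame: x ahead of the robot, y to its left, z up, the work surface at z = 0. Lengths are in m, angles in rad, forces in N, time in s.
With the tool pointing down it reaches from about 0.325 to 0.9 m from the base axis. Payload 6.1 kg.
Tool frame: the origin (TCP) lies midway between the tips of the shut fingers; the grasp point (between the pads) lies 19 mm behind it; x points along the fingers, y is the direction in which the jaws open and shut, and the axes are right-handed (so a half turn about x gives the same grasp; the last joint's range is limited). The gripper opens to 85 mm and grips with 20 to 120 N. Pads are 22 mm wide; open, the fingers measure 114 mm over their backs; the gripper's body (76 mm by 85 mm) begins 54 mm behind the grasp point. The pads swing forward as they close: fully open they stand 13 mm farther back than shut.
Start: joints at [1.15, 0.22, 1.526, -0, 1.395, -0.126], TCP at [0.182, 0.598, 0.231] pointing down, gripper open.
Joint ranges: [-2.98, 2.98], [-0.91, 2.08], [0.09, 2.57], [-1.24, 4.39], [0.2, 2.65], [-2.68, 2.68]. Speed limits (rad/s): [2.57, 2.57, 3.01, 3.14, 3.14, 3.14].

## Interface

Orientations are given as [roll, pitch, yaw] about the fixed x, y, z axes, in that order (R = Rz(yaw) Ry(pitch) Rx(roll)).
In Python, from plant import movep, move_l, set_joints, gripper_to, hold, inverse_kinematics, observe, get_image, get_calibration, Unreachable, job_done gives the robot as it stands. Calls block until the motion is done:
- movep(position, orientation): joint-space move of the TCP to a pose.
- move_l(position, feed=0.15, rotation=None, max_force=None): straight line of the TCP; rotation=None keeps the orientation; feed is the mean speed in m/s. With max_force (N) it stops when the force on the tool has changed by that much, and returns True; else False.
- set_joints(angles): joint-space move.
- gripper_to(opening, f_grip=None): finger opening in m; f_grip is the grip in N (None keeps the last); returns when the fingers have stopped.
- hold(seconds).
- inverse_kinematics(position, orientation): joint angles nearest the present ones, or None.
- observe(): the state.
- get_image(name): name is "side" or "top"; returns (picture, depth): 400x640x3 uint8, red, green, blue; 400x640 float32, m along the optical axis (not along the pixel's ray), 0 where there is no reading.
- get_calibration(name): a dict with "intrinsics" (3x3 intrinsics, pixels), "world_from_camera" (4x4, takes a point from camera to world coordinates). Camera axes: x right, y down, z forward; pixel columns grow to the right and rows downward; lengths in m; the calibration is good to about 2 mm. A picture is of the moment at which its call begins. get_calibration takes no time and is no camera call.
A pose or a line that the arm cannot do raises Unreachable and nothing moves.
- job_done(): hands the job in, once; it reports no verdict.
The state is a dict: "time_s": time; "q": joint angles; "joint_velocities": joint speeds; "joint_torque": joint torques, N m; "eef_pos": TCP position; "tcp_rot": TCP orientation; "ft_force": force on the tool from outside, world axes, zero at the start; "torque": the same for the moment, N m; "opening": finger opening in m.
Only numpy, scipy, OpenCV 4.12 (cv2) and the standard library are available. Lean on these libraries where they do the work, as an engineer would, in place of code of your own. Each camera call takes 0.05 s, during which the arm holds its last target. There are 200 camera calls.

## Task

Hang both rinsed sample cups mouth-down on the draining rack, the tall cup on the longest peg and the short cup on the shortest peg, in either order; the middle-length peg stays empty. Slide each cup fully down along its leaning peg and keep hold of it until its closed end rests on the peg's tip, then let go: do not let it drop. Leave the jar, the wash bottle and the spatula where they are.

Things in the scene. Friction and masses are not known exactly. Their poses are not given: they have to be found in the camera images.
- short_cup: short white plastic sample cup, open at one end, 64 mm high, 58 mm outside diameter at its closed end widening to 62 mm at its mouth, wall 3 mm, closed end 4 mm thick, about 60 g. Stands mouth-down on the 4 mm thick black drain mat. Origin at the centre of the mouth; z runs along its axis from the mouth to the closed end (up at the start)
- tall_cup: tall white plastic sample cup, open at one end, 100 mm high, 50 mm outside diameter at its closed end widening to 54 mm at its mouth, wall 3 mm, closed end 4 mm thick, about 80 g. Stands mouth-down on the 4 mm thick black drain mat. Origin at the centre of the mouth; z runs along its axis from the mouth to the closed end (up at the start)
- short_cup_floor (a point): centre of the inner face of the short cup's closed end, 60 mm from the mouth along its axis
- tall_cup_floor (a point): centre of the inner face of the tall cup's closed end, 96 mm from the mouth along its axis
- long_peg: longest of the rack's three draining pegs (fixed): an upside-down U of 8 mm steel rod, 30 mm wide over its legs (along its y), 106 mm long from its root (on the bar, midway between the legs, 60 mm above the table; the origin) to its tip (top of the bend, flat for 12 mm). z is vertical; the peg leans 28 degrees from z towards its -x (the rack's front, roughly towards the robot)
- medium_peg: middle-length of the rack's three draining pegs (fixed): an upside-down U of 8 mm steel rod, 30 mm wide over its legs (along its y), 88 mm long from its root (on the bar, midway between the legs, 60 mm above the table; the origin) to its tip (top of the bend, flat for 12 mm). z is vertical; the peg leans 28 degrees from z towards its -x (the rack's front, roughly towards the robot). Stays empty
- short_peg: shortest of the rack's three draining pegs (fixed): an upside-down U of 8 mm steel rod, 30 mm wide over its legs (along its y), 70 mm long from its root (on the bar, midway between the legs, 60 mm above the table; the origin) to its tip (top of the bend, flat for 12 mm). z is vertical; the peg leans 28 degrees from z towards its -x (the rack's front, roughly towards the robot)
- long_peg_root (a point): root of the longest peg, on its axis
- long_peg_tip (a point): middle of the tip of the longest peg, 106 mm from the root along its axis
- short_peg_root (a point): root of the shortest peg, on its axis
- short_peg_tip (a point): middle of the tip of the shortest peg, 70 mm from the root along its axis
- rack: fixed steel draining rack: drip tray 170 x 370 mm, 18 mm high, with a 24 mm square bar across it (along the rack's y) that carries the three pegs, 120 mm apart in an order that varies. A cup fully on its peg leaves about 10 mm between mouth and bar. Origin on the table under the middle of the peg roots, z up, front faces its -x
- jar: bystander: closed clear jar, 56 mm diameter, 65 mm high; origin at the centre of its underside. Not to be disturbed
- wash_bottle: bystander: closed white bottle, 64 mm diameter, 160 mm high; origin at the centre of its underside. Not to be disturbed
- spatula: bystander: black-handled spatula lying flat on the table. Not to be disturbed
Not all that is in view belongs to the job. Leave any green look-alike of the tall_cup alone. What is shaped like the short_cup but purple is not meant.

How it is judged:
On the way, in this order (a step that is already met when the one before it is completed fails the run):
1. one of the cups, still held, rests fully on its peg (((distance between short_cup_floor and short_peg_tip below 0.024 m and distance between short_cup and short_peg_root below 0.03 m and contact force between short_cup and short_peg above 0.15 N and contact force between the fingers and short_cup above 0.5 N) or (distance between tall_cup_floor and long_peg_tip below 0.024 m and distance between tall_cup and long_peg_root below 0.03 m and contact force between tall_cup and long_peg above 0.15 N and contact force between the fingers and tall_cup above 0.5 N))), for 0.1 s.
2. the other cup, still held, rests fully on its peg, with the first one hanging on its own (((distance between short_cup_floor and short_peg_tip below 0.024 m and distance between short_cup and short_peg_root below 0.03 m and contact force between short_cup and short_peg above 0.15 N and contact force between the fingers and short_cup above 0.5 N and distance between tall_cup_floor and long_peg_tip below 0.024 m and distance between tall_cup and long_peg_root below 0.03 m and contact force between tall_cup and long_peg above 0.15 N) or (distance between tall_cup_floor and long_peg_tip below 0.024 m and distance between tall_cup and long_peg_root below 0.03 m and contact force between tall_cup and long_peg above 0.15 N and contact force between the fingers and tall_cup above 0.5 N and distance between short_cup_floor and short_peg_tip below 0.024 m and distance between short_cup and short_peg_root below 0.03 m and contact force between short_cup and short_peg above 0.15 N))), for 0.1 s.
At the end, for the whole second after the job is handed in: The short cup hangs on the shortest peg and the tall cup on the longest, both released and at rest: each touches its peg, the inner face of its closed end is within 24 mm of the peg's tip (the cups have several mm of play sideways) and the centre of its mouth within 30 mm of the peg's root (distance between short_cup_floor and short_peg_tip below 0.024 m and distance between short_cup and short_peg_root below 0.03 m and contact force between short_cup and short_peg above 0.15 N and distance between tall_cup_floor and long_peg_tip below 0.024 m and distance between tall_cup and long_peg_root below 0.03 m and contact force between tall_cup and long_peg above 0.15 N and linear speed of each of short_cup, tall_cup below 0.02 m/s and angular speed of each of short_cup, tall_cup below 0.2 rad/s).
It fails at once if the jar is moved by more than 30 mm (distance of jar from where it was at the start of the episode above 0.03 m).
It fails at once if the wash bottle is moved by more than 30 mm (distance of wash_bottle from where it was at the start of the episode above 0.03 m).
It fails at once if the spatula is moved by more than 30 mm (distance of spatula from where it was at the start of the episode above 0.03 m).
It also fails if it takes over 61 s, if anything falls off the work surface, if the arm or the gripper's body presses on something with over 40 N, if the wrist force passes 120 N, or if a joint passes its speed limit or range.

## Working session

There is one attempt and no reset: what is moved stays moved. The work goes in short steps, each a Python script; the robot and the scene stay as the last script left them, time stands still between calls to the robot, and variables do not carry over. Pictures are saved under pics/ and viewed, about 8 in all and at most 12, crops included, and the job is handed in when it is done.

```bash
ls; mkdir -p pics; python3 - <<'E'
from plant import *
import cv2,numpy as np
for n in("side","top"):
    im,d=get_image(n); cv2.imwrite(f"pics/{n}0.png",im[:,:,::-1]); np.save(f"pics/{n}0.npy",d)
    c=get_calibration(n); print(n,c["intrinsics"],c["world_from_camera"])
print(observe())
E
```

```text
pics
side [[438.74664692   0.         324.84950074]
 [  0.         438.74664692 200.10576586]
 [  0.           0.           1.        ]] [[ 0.99883949 -0.04035749  0.02628588  0.46800393]
 [-0.04772501 -0.75591589  0.65292687 -0.78637724]
 [-0.00648058 -0.65342363 -0.7569647   1.07232173]
 [ 0.          0.          0.          1.        ]]
top [[484.43915076   0.         316.9366806 ]
 [  0.         484.43915076 205.44637148]
 [  0.           0.           1.        ]] [[-0.01589377 -0.99570038  0.0912587   0.38320301]
 [-0.99973522  0.01430634 -0.01802273  0.02568239]
 [ 0.01663966 -0.09152098 -0.99566412  1.70546819]
 [ 0.          0.          0.          1.        ]]
{'time_s': 0.1, 'q': array([ 1.14986512e+00,  2.21131352e-01,  1.52750839e+00,  6.72683474e-06,
        1.39471626e+00, -1.26103869e-01]), 'joint_velocities': array([ 0.00067344, -0.00211392, -0.00160605, -0.00066659, -0.00135903,
        0.00100233]), 'joint_torque': array([ 8.84083202e-04, -4.98241031e+01, -3.90547299e+01, -1.76605158e-04,
        5.69567434e-03, -1.11113482e-05]), 'eef_pos': array([0.18138528, 0.59752289, 0.23031232]), 'tcp_rot': array([-1.70065481,  1.56903296, -1.99548333]), 'ft_force': array([ 0.70709411,  0.57052832, -0.13845092]), 'torque': array([ 0.02179528, -0.02393925,  0.00574971]), 'opening': 0.08516382600172634}
```

View pics/side0.png

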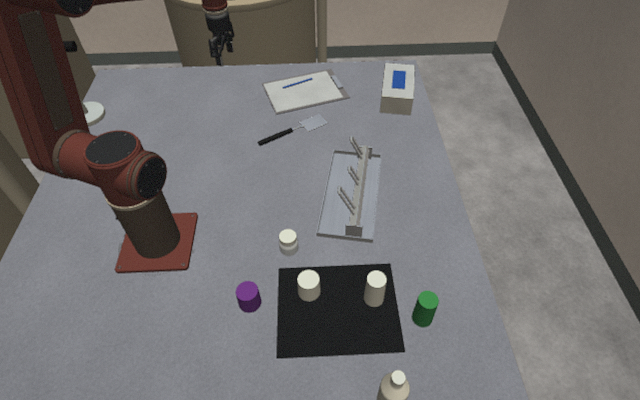

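View pics/top0.png

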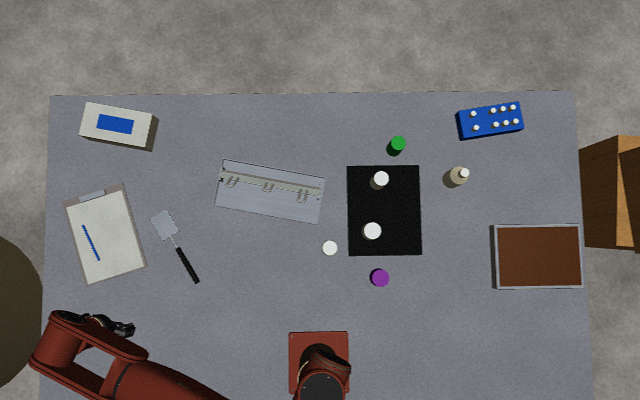

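Side view: the white cup at (308,285) is the short one and the white cup at (375,288) the tall one, both on the black mat. Purple (248,297) and green (426,309) are look-alikes, and the jar is at (288,240). The rack with its three pegs is around (350,190). Next I'll enlarge crops to confirm the cups and read the pegs, and measure from depth.

```bash
cat > h.py <<'E'
import numpy as np,cv2
from plant import *
def cloud(n,d):
    c=get_calibration(n);K=c["intrinsics"];T=c["world_from_camera"]
    v,u=np.indices(d.shape);P=np.stack([(u-K[0,2])/K[0,0]*d,(v-K[1,2])/K[1,1]*d,d],-1)
    return P@T[:3,:3].T+T[:3,3]
def proj(n,p):
    c=get_calibration(n);K=c["intrinsics"];T=np.linalg.inv(c["world_from_camera"])
    q=K@(T[:3,:3]@np.asarray(p)+T[:3,3]);return q[:2]/q[2]
E
python3 - <<'E'
from h import *
s=cv2.imread("pics/side0.png");t=cv2.imread("pics/top0.png")
a=cv2.resize(s[130:250,300:400],None,fx=5,fy=5,interpolation=cv2.INTER_CUBIC)
b=cv2.resize(s[225:325,230:330+120],None,fx=2.5,fy=2.5,interpolation=cv2.INTER_CUBIC)
c=cv2.resize(t[150:230,205:335],None,fx=6,fy=6,interpolation=cv2.INTER_CUBIC)
cv2.imwrite("pics/c1.png",a);cv2.imwrite("pics/c2.png",c);cv2.imwrite("pics/c3.png",b)
for n,boxes in {"top":{"short":(360,218,386,244),"tall":(368,165,394,192),"jar":(320,238,340,258),"bottle":(447,163,472,190),"green":(386,132,410,156),"purple":(368,266,392,290)},"side":{"short":(294,265,324,303),"tall":(362,268,388,308)}}.items():
    W=cloud(n,np.load(f"pics/{n}0.npy"))
    for k,(u0,v0,u1,v1) in boxes.items():
        P=W[v0:v1,u0:u1].reshape(-1,3);zm=np.percentile(P[:,2],97);m=P[:,2]>zm-.008
        Q=P[m];(cx,cy),r=cv2.minEnclosingCircle(Q[:,:2].astype(np.float32));print(n,k,zm.round(4),m.sum(),np.median(Q[:,:2],0).round(4),(round(cx,4),round(cy,4)),round(r,4))
    # rack pts
W=cloud("side",np.load("pics/side0.npy"))
P=W[130:250,300:400].reshape(-1,3);P=P[P[:,2]>.064]
print(len(P))
nl,lab=cv2.connectedComponents((np.where((W[:,:,2]>.066),1,0)[130:250,300:400]).astype(np.uint8))
for i in range(1,nl):
    Q=W[130:250,300:400][lab==i]
    if len(Q)>8:
        j=Q[Q[:,2].argsort()[-8:]];vv,uu=np.where(lab==i);print(len(Q),uu.mean()+300,vv.mean()+130,Q.mean(0).round(3),"top",j.mean(0).round(4))
E
```

```text
top short 0.0736 149 [ 0.444  -0.1864] (0.4204, -0.0938) 0.1252
top tall 0.1082 134 [ 0.6181 -0.2187] (0.5062, -0.107) 0.1811
top jar 0.0696 129 [ 0.389  -0.0428] (0.3892, -0.0202) 0.0464
top bottle 0.1615 70 [ 0.6254 -0.4787] (0.5085, -0.2332) 0.2877
top green 0.1039 146 [ 0.7379 -0.2774] (0.5693, -0.1363) 0.2468
top purple 0.069 167 [ 0.2884 -0.2095] (0.3325, -0.1066) 0.1418
side short 0.068 359 [ 0.4453 -0.1919] (0.4545, -0.4735) 0.3133
side tall 0.1042 282 [ 0.6178 -0.2215] (0.5447, -0.4906) 0.3057
416
99 355.0808080808081 145.85858585858585 [0.61  0.267 0.113] top [0.5795 0.1496 0.2526]
85 352.3764705882353 174.03529411764706 [0.592 0.159 0.095] top [0.5796 0.1622 0.1208]
149 344.91946308724835 198.8791946308725 [0.558 0.032 0.125] top [ 0.5207 -0.1608  0.3821]
```

View pics/c1.png

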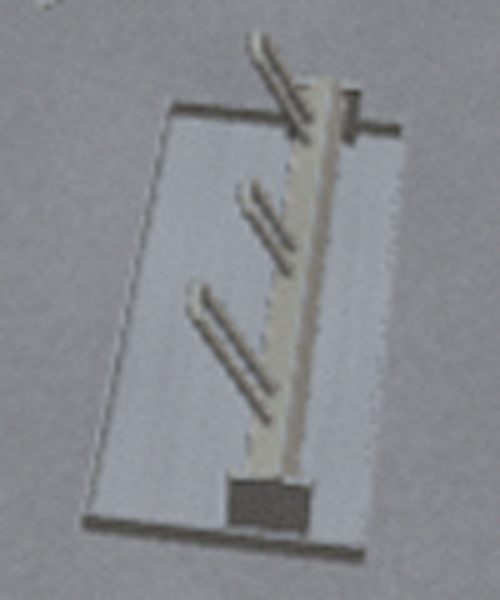

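View pics/c2.png

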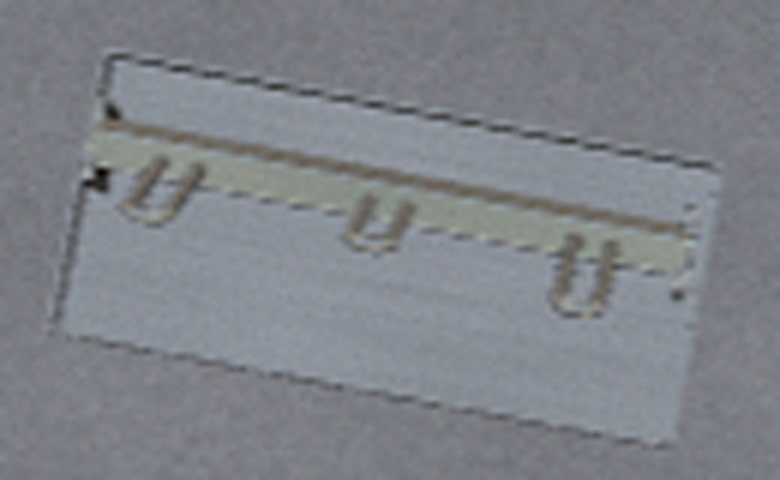

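View pics/c3.png

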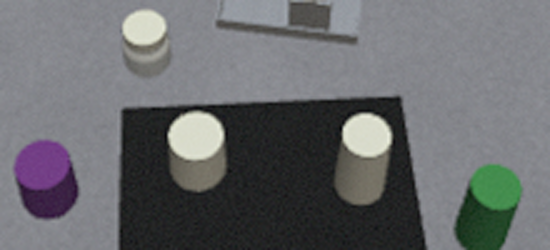

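Crops: the long peg is nearest the side camera (tip at crop (197,297), right-hand peg from above). The short peg is in the middle (247,193) and the medium peg is farthest (257,42). The cup candidates are purple (248,297), short white (308,285), tall white (375,288) and green (426,309). The two white ones on the black mat fit the description. Next I'll fit the rack and cup poses from both views.

```bash
cat > fit.py <<'E'
from h import *
from scipy.optimize import least_squares
L={"long":.106,"short":.070,"med":.088};Y={"long":-.12,"short":0,"med":.12}
s=np.sin(np.radians(28));c=np.cos(np.radians(28))
def pt(k,l,dy=0): return np.array([-s*l,Y[k]+dy,.06+c*l])
def cr(sc,ox,oy): return lambda p:np.array([(p[0]+.5)/sc-.5+ox,(p[1]+.5)/sc-.5+oy])
T=cr(6,205,150);S=cr(5,300,130)
obs=[("top",T,"long",(583,310),(574,240),(611,244)),("top",T,"short",(373,243),(369,198),(408,205)),("top",T,"med",(148,215),(160,160),(198,168)),
 ("side",S,"long",(198,297),(273,395),(267,420)),("side",S,"short",(247,195),(290,250),(286,272)),("side",S,"med",(257,44),(309,120),(303,137))]
cor=[("top",T,(108,55),1,1),("top",T,(720,168),1,-1),("top",T,(665,443),-1,-1),("top",T,(65,335),-1,1),("side",S,(85,515),-1,-1),("side",S,(175,103),-1,1),("side",S,(403,128),1,1),("side",S,(365,548),1,-1)]
def W(p,q):
    C,Sn=np.cos(p[2]),np.sin(p[2]);return np.array([p[0]+C*q[0]-Sn*q[1],p[1]+Sn*q[0]+C*q[1],q[2]])
def res(p,full=False):
    r=[]
    for n,f,k,t,a,b in obs:
        r.append(proj(n,W(p,pt(k,L[k]-.004)))-f(t))
        r.append(proj(n,W(p,pt(k,.003)))-(f(a)+f(b))/2)
    for n,f,x,sx,sy in cor:
        r.append(proj(n,W(p,np.array([p[3]+sx*.085,sy*.185,.018])))-f(x))
    return np.array(r) if full else np.ravel(r)
if __name__=="__main__":
    R=least_squares(res,[.58,.15,-.18,0],loss="soft_l1");print(R.x.round(4));print(res(R.x,True).round(1).tolist())
    C3=cr(2.5,230,225)
    for n,k,uv,z in[("side","short",C3((196,136)),.068),("side","tall",C3((366,136)),.104),("top","short",(372,231),.068),("top","tall",(381,178),.104)]:
        c_=get_calibration(n);d=c_["world_from_camera"][:3,:3]@np.linalg.solve(c_["intrinsics"],[*uv,1]);o=c_["world_from_camera"][:3,3]
        print(n,k,(o+d*(z-o[2])/d[2]).round(4))
    im=cv2.imread("pics/top0.png")
    for k,(u0,v0,u1,v1) in {"short":(355,213,390,249),"tall":(365,165,398,192)}.items():
        m=im[v0:v1,u0:u1].min(2)>200;v,u=np.where(m);print(k,m.sum(),u.min()+u0,u.max()+u0,v.min()+v0,v.max()+v0,u.mean()+u0,v.mean()+v0)
    im=cv2.imread("pics/side0.png")
    for k,(u0,v0,u1,v1) in {"short":(290,262,326,306),"tall":(358,265,392,308)}.items():
        m=im[v0:v1,u0:u1].min(2)>190;v,u=np.where(m);print(k,m.sum(),u.mean()+u0,v.mean()+v0)
E
python3 fit.py
```

```text
[ 0.6119  0.1562 -0.1953 -0.0213]
[[-0.5, -0.5], [0.8, 0.1], [-0.2, 0.1], [0.2, 0.6], [0.1, 0.1], [0.6, 0.5], [-0.3, 0.2], [0.2, -0.5], [0.1, -0.6], [0.6, -0.3], [-0.2, -0.3], [0.5, 0.2], [-0.2, -0.8], [1.2, -0.8], [1.8, 0.9], [-2.7, -0.1], [-0.7, 0.3], [-1.9, -1.0], [0.8, -1.3], [0.3, 0.3]]
side short [ 0.4461 -0.1906  0.068 ]
side tall [ 0.6181 -0.2208  0.104 ]
top short [ 0.4438 -0.189   0.068 ]
top tall [ 0.6191 -0.2191  0.104 ]
short 198 365 380 223 238 372.14141414141415 230.2979797979798
tall 146 375 387 171 184 381.0 177.81506849315068
short 287 308.0522648083624 278.96515679442507
tall 229 376.34934497816596 278.65065502183404
```

The fit residuals are below 1 px on the pegs, which confirms the length assignment, and the cups agree within 2 mm between views. Next I'll check reachability and grasp the short cup.

```bash
cat > job.py <<'E'
from h import *
from fit import W,pt,L
from scipy.spatial.transform import Rotation as Rn
P=[0.6119,0.1562,-0.1953]
Z=Rn.from_euler('z',P[2])
def rpy(tilt,flip=1):
    t=np.radians(tilt);x=np.array([np.sin(t),0,-np.cos(t)]);y=np.array([0,flip,0.])
    return (Z*Rn.from_matrix(np.c_[x,y,np.cross(x,y)])).as_euler('xyz')
CUP={"short":dict(p=(.4450,-.1895),g=.020,fl=.060,w=.058),"tall":dict(p=(.6185,-.2200),g=.056,fl=.096,w=.050)}
def tcp(k,gap,perp=0):  # gap: floor to tip along the axis; perp: shift perpendicular, forward/down
    q=pt(k if k=="short" else "long",L["short" if k=="short" else "long"]-CUP[k]["fl"]+gap+CUP[k]["g"])
    return W(P,q+perp*np.array([-np.cos(np.radians(28)),0,-np.sin(np.radians(28))]))
E
python3 - <<'E'
from job import *
for f in(1,-1):
    for k in CUP:
        p=CUP[k]["p"];z=.004+CUP[k]["g"]
        for pos,t in[((*p,z),0),((*p,.28),0),(tcp(k,CUP[k]["fl"]+.03),28),(tcp(k,0),28)]:
            q=inverse_kinematics(np.array(pos),rpy(t,f));print(f,k,np.round(pos,3),None if q is None else np.round(q,2))
E
```

```text
1 short [ 0.445 -0.19   0.024] [-0.57  0.15  2.04  0.    0.95 -1.94]
1 short [ 0.445 -0.19   0.28 ] [-0.57 -0.15  1.82  0.    1.48 -1.94]
1 short [0.557 0.167 0.166] [ 0.28 -0.11  2.07 -0.32  0.76 -0.91]
1 short [0.598 0.159 0.086] [ 0.24  0.11  2.03 -0.37  0.58 -0.87]
1 tall [ 0.618 -0.22   0.06 ] [-0.46  0.46  1.56  0.    1.12 -1.84]
1 tall [ 0.618 -0.22   0.28 ] [-0.46  0.27  1.38  0.    1.49 -1.84]
1 tall [0.5   0.056 0.23 ] [ 0.02 -0.45  2.22 -0.13  0.9  -1.3 ]
1 tall [0.558 0.044 0.118] [-0.01 -0.13  2.2  -0.15  0.6  -1.28]
-1 short [ 0.445 -0.19   0.024] [-0.57  0.15  2.04  0.    0.95  1.2 ]
-1 short [ 0.445 -0.19   0.28 ] [-0.57 -0.15  1.82  0.    1.48  1.2 ]
-1 short [0.557 0.167 0.166] [ 0.28 -0.11  2.07 -0.32  0.76  2.23]
-1 short [0.598 0.159 0.086] [ 0.24  0.11  2.03 -0.37  0.58  2.27]
-1 tall [ 0.618 -0.22   0.06 ] [-0.46  0.46  1.56  0.    1.12  1.3 ]
-1 tall [ 0.618 -0.22   0.28 ] [-0.46  0.27  1.38  0.    1.49  1.3 ]
-1 tall [0.5   0.056 0.23 ] [ 0.02 -0.45  2.22 -0.13  0.9   1.84]
-1 tall [0.558 0.044 0.118] [-0.01 -0.13  2.2  -0.15  0.6   1.86]<sys>:0: UserWarning: Gimbal lock detected. Setting third angle to zero since it is not possible to uniquely determine all angles.
```

```bash
python3 -W ignore - <<'E'
from job import *
k="short";c=CUP[k];p=c["p"]
o=observe();move_l(np.array([*o["eef_pos"][:2],.30]),feed=.3)
movep(np.array([*p,.28]),rpy(0))
move_l(np.array([*p,.11]),feed=.25)
print(move_l(np.array([*p,.004+c["g"]]),feed=.12,max_force=8))
gripper_to(.045,30)
o=observe();print(o["time_s"],o["eef_pos"],o["opening"],o["ft_force"])
move_l(np.array([*p,.30]),feed=.2)
o=observe();print(o["time_s"],o["opening"],o["ft_force"])
movep(tcp(k,c["fl"]+.05),rpy(28))
print(observe()["time_s"],observe()["eef_pos"],tcp(k,c["fl"]+.05))
s,d=get_image("side");t,_=get_image("top")
a=cv2.resize(s[100:250,280:420],None,fx=4,fy=4,interpolation=cv2.INTER_CUBIC);cv2.imwrite("pics/d1.png",a[:,:,::-1])
E
```

```text
False
5.4583 [ 0.4457764  -0.18998967  0.02539316] 0.059298889834795615 [-1.63379825  1.20909706  6.85930082]
6.9917 0.05923984873521777 [-0.30366425  0.40665575 -1.24557238]
8.4417 [0.54784472 0.16826811 0.18395729] [0.54742347 0.16895485 0.18361266]
```

View pics/d1.png

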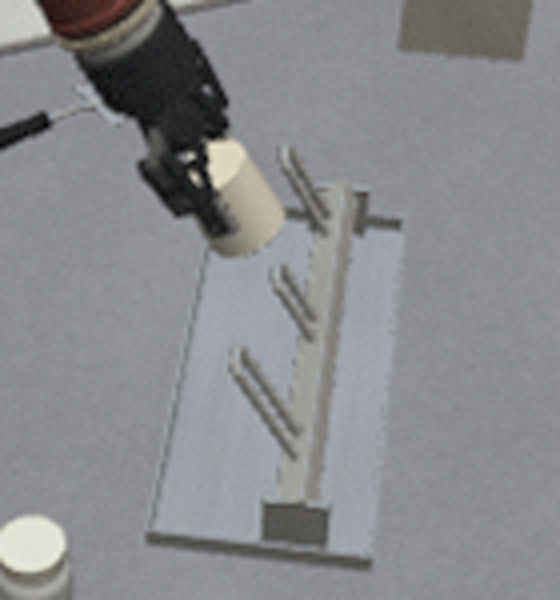

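The picture shows the short cup held, tilted in line with the peg, mouth at about crop (245,235), off the short peg's tip at (280,270). I'll slide it on with a force guard and check the stopping depth.

```bash
cat > ins.py <<'E'
from job import *
def gapnow(k):
    return (observe()["eef_pos"]-tcp(k,0))@(W(P,pt("med",1))-W(P,pt("med",0)))
def insert(k):
    fl=CUP[k]["fl"]
    for g,f in((fl-.010,.06),(.012,.08)):
        if move_l(tcp(k,g),feed=f,max_force=5):
            o=observe();print("EARLY STOP",g,gapnow(k),o["ft_force"],o["eef_pos"]-tcp(k,g));return False
    r=move_l(tcp(k,-.010),feed=.03,max_force=6)
    hold(.3);o=observe();print("seated",r,gapnow(k),o["ft_force"],o["opening"],o["time_s"]);return True
def snap(k,name):
    s,_=get_image("side");a=cv2.resize(s[100:250,280:420],None,fx=4,fy=4,interpolation=cv2.INTER_CUBIC)
    t,_=get_image("top");b=cv2.resize(t[150:230,205:335],None,fx=5,fy=5,interpolation=cv2.INTER_CUBIC)
    b=np.vstack([b,np.zeros((200,650,3),np.uint8)]);b=cv2.resize(b,(560,int(600*560/650)))
    b=np.vstack([b,np.zeros((600-b.shape[0],560,3),np.uint8)])
    im=np.hstack([a,b]);im=cv2.resize(im,(800,429));cv2.imwrite(name,im[:,:,::-1])
E
python3 -W ignore - <<'E'
from ins import *
print(insert("short"));snap("short","pics/e1.png")
E
```

```text
seated True 0.0015619713870370314 [-3.861524    0.91078963  5.33933096] 0.05964855389418055 11.0833
True
```

View pics/e1.png

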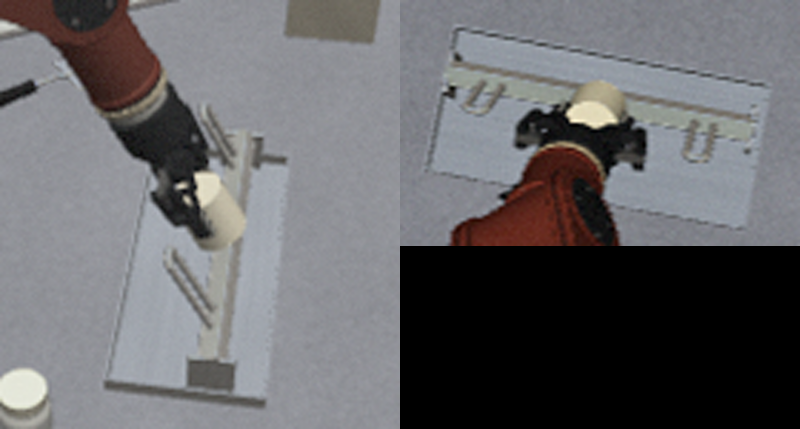

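Seated with the short cup over the middle peg: it stopped 1.5 mm from the predicted depth, with an axial reaction of about 6 N. I'll ease it sideways onto the peg so it doesn't jump when released, let go, and back off.

```bash
cat >> ins.py <<'E'
def release(k,shift):
    p=observe()["eef_pos"];d=tcp(k,0,1)-tcp(k,0);u=W(P,pt("med",1))-W(P,pt("med",0))
    r=move_l(p+shift*d,feed=.04,max_force=5);hold(.3);o=observe()
    print("shift",r,(o["eef_pos"]-p)@d,o["ft_force"],gapnow(k))
    gripper_to(.08,30);hold(.2);q=observe()["eef_pos"]
    move_l(q+.04*u,feed=.06);move_l(q+.13*u,feed=.25);print(observe()["time_s"])
E
python3 -W ignore - <<'E'
from ins import *
release("short",.014)
k="tall";p=CUP[k]["p"]
movep(np.array([*p,.28]),rpy(0))
hold(.2);snap("short","pics/f1.png");print(observe()["time_s"])
E
```

```text
shift True 0.003275355294388489 [-5.65399037  2.23443474  5.04837988] 0.0015586291849107644
13.5667
15.3917
```

View pics/f1.png

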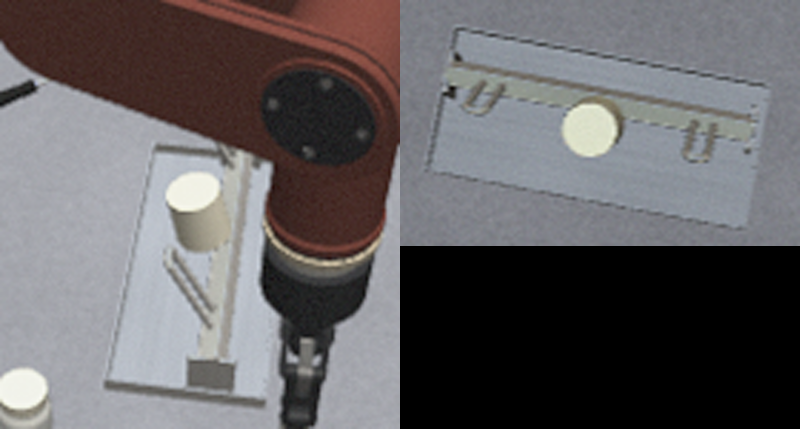

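It hangs on the peg but leans differently than when held. I'll measure the floor centre and tilt from the depth images before continuing.

```bash
cat > meas.py <<'E'
from ins import *
from scipy.optimize import least_squares
def meas(k,zmin=.09):
    H={"short":.064,"tall":.1}[k];r0={"short":.031,"tall":.027}[k];r1=r0-.002
    kk="short" if k=="short" else "long"
    root=W(P,pt(kk,0));tip=W(P,pt(kk,L[kk]));u=(tip-root)/L[kk]
    m0=root+.01*u
    pts=[]
    for n in("side","top"):
        _,d=get_image(n);C=cloud(n,d).reshape(-1,3);C=C[(d.ravel()>0)]
        q=C-m0;ax=q@u;rad=np.linalg.norm(q-ax[:,None]*u,axis=1)
        pts.append(C[(rad<.05)&(C[:,2]>zmin)&(ax<H+.03)])
    pts=np.vstack(pts)
    def sd(p):  # distance to the capped cone surface
        a=np.array([p[3],p[4],1]);a/=np.linalg.norm(a);q=pts-p[:3];z=q@a;r=np.linalg.norm(q-z[:,None]*a,axis=1)
        dr=r-(r0+(r1-r0)*z/H);dz=z-H
        return np.where((dr>0)&(dz>0),np.hypot(dr,dz),np.maximum(dr,dz))
    R=least_squares(sd,[*m0,u[0]/u[2],u[1]/u[2]],loss="soft_l1",f_scale=.002);p=R.x
    a=np.array([p[3],p[4],1]);a/=np.linalg.norm(a);fl=p[:3]+a*CUP[k]["fl"]
    print(k,len(pts),"med|res|",np.median(abs(sd(p))).round(4),"mouth-root",np.linalg.norm(p[:3]-root).round(4),"floor-tip",np.linalg.norm(fl-tip).round(4),"tilt",np.degrees(np.arccos(a[2])).round(1),"mouth",p[:3].round(4),"root",root.round(4),"fl",fl.round(4),"tip",tip.round(4))
E
python3 -W ignore -c "
from meas import *
meas('short')"
```

```text
short 625 med|res| 0.0014 mouth-root 0.0234 floor-tip 0.0056 tilt 14.3 mouth [0.5892 0.1616 0.0616] root [0.6119 0.1562 0.06  ] fl [0.5745 0.1633 0.1198] tip [0.5797 0.1626 0.1218]
```

The short cup is within limits: mouth to root 23 mm (limit 30), floor to tip 6 mm (limit 24). Now the tall cup.

```bash
python3 -W ignore - <<'E'
from ins import *
k="tall";c=CUP[k];p=c["p"]
move_l(np.array([*p,.15]),feed=.25)
print(move_l(np.array([*p,.004+c["g"]]),feed=.12,max_force=8))
gripper_to(.04,30)
o=observe();print(o["time_s"],o["eef_pos"],o["opening"])
move_l(np.array([*p,.30]),feed=.2)
o=observe();print(o["time_s"],o["opening"],o["ft_force"])
movep(tcp(k,c["fl"]+.05),rpy(28))
print(insert(k))
snap(k,"pics/g1.png")
E
```

```text
False
17.4333 [ 0.61937753 -0.22023257  0.06140739] 0.05165845460929632
18.7833 0.05128295413565596 [ 0.15481553  0.96880352 -1.57852073]
seated True 0.001687773445978428 [-0.96964366 -0.05530203  5.32074072] 0.05112299851945828 22.9667
True
```

View pics/g1.png

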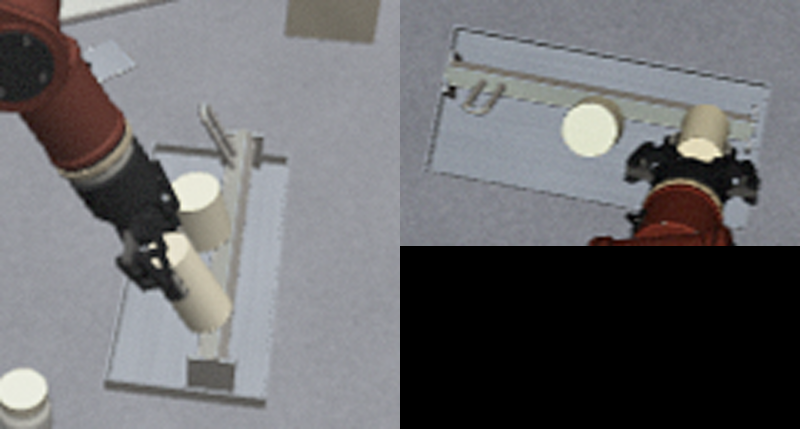

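The tall cup is seated on the long peg at the predicted depth, and the short cup is still hanging beside it. Releasing now.

```bash
python3 -W ignore - <<'E'
from meas import *
release("tall",.014)
o=observe()["eef_pos"];movep(np.array([.40,-.25,.30]),rpy(0))
hold(.5);meas("short");meas("tall");snap("tall","pics/h1.png");print(observe()["time_s"])
E
```

```text
shift True 0.013149155098292674 [-0.22987087  0.65690824 -0.74497445] 0.0018601772196485808
25.6667
short 634 med|res| 0.0014 mouth-root 0.0232 floor-tip 0.0054 tilt 14.1 mouth [0.5892 0.161  0.0615] root [0.6119 0.1562 0.06  ] fl [0.5748 0.1638 0.1197] tip [0.5797 0.1626 0.1218]
tall 788 med|res| 0.0011 mouth-root 0.0214 floor-tip 0.0151 tilt 25.9 mouth [0.5683 0.0452 0.0602] root [0.5886 0.0385 0.06  ] fl [0.5269 0.0515 0.1466] tip [0.5398 0.0481 0.1536]
27.7083
```

View pics/h1.png

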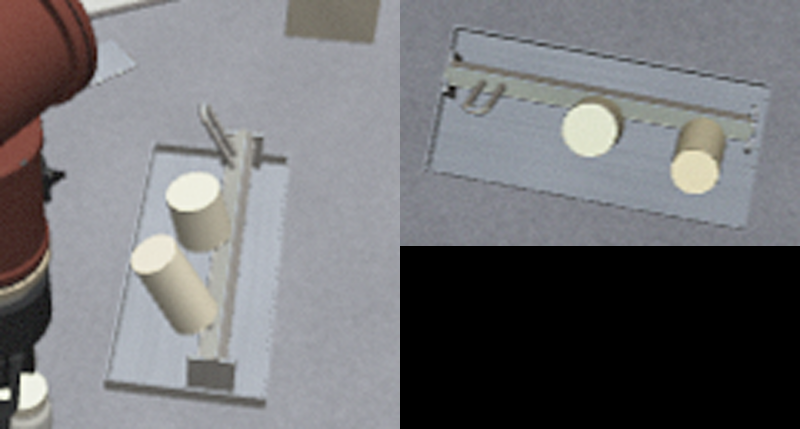

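Both cups hang on their pegs, released and within limits, and the medium peg is empty. The jar stands unmoved at (25,390) in the picture. Handing in.

```bash
python3 -c "
from plant import *
print(job_done())"
```

```text
the job is handed in; nothing more can be done
None
```

I hung the short cup on the shortest peg (the middle one) and then the tall cup on the longest peg (the one nearest the side camera). Each was held with its closed end pressed on the peg's tip at about 5–6 N, then released. I handed the job in at about 28 s of the allowed 61 s.

Last measurements, from a depth fit of both views after release:

| Cup | Mouth to root (limit 30 mm) | Floor to tip (limit 24 mm) | Lean from vertical |
|---|---|---|---|
| Short | 23 mm | 5 mm | 14° |
| Tall | 21 mm | 15 mm | 26° |

- **Short cup:** on release it swung from the peg's 28° lean to 14°. The sideways shift before letting go stopped on the force guard after 3 mm, so it wasn't fully eased onto the peg. Two fits, before and after hanging the tall cup, agreed to within 1 mm.
- **Tall cup:** I measured it only once, so I did not check that it was fully still.
- **Bystanders:** the medium peg is empty. I didn't touch the jar, wash bottle or spatula. I only saw the jar by eye afterwards, in place, and did not re-measure any of the three.
- **Verdict:** handing in reported no result.

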